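Take the length of a rimmed board with a spring tape measure and lock it

TASK

Take the tape measure from under the little shelf and stand it upright on the wooden board with its end hook caught over the outside of the raised rim at the board's shelf-side end. Draw the case straight back from the rim against its spring until the back of the case is flush with the board's opposite, plain end, and only then press the lock button on top down so that the reading is held; leave the tape measure standing there, hooked and locked. Do not disturb the other things.

Things in the scene. Friction and masses are not known exactly. Their poses are not given: they have to be found in the camera images.
- tape: Tape measure: loose grey case 100 mm long (x), 40 mm thick (y), 62 mm high, about 0.5 kg, upright on a rubber foot. Origin: centre of the underside; x points to the mouth in its front, where blade and hook stick out. Starts under the shelf, mouth to the robot's right and away from it, back about level with the edge of the shelf's open side. 
- tape_grip (a point): Point between the flat sides at which to grip across the 40 mm thickness: 22 mm ahead of the back, 38 mm above the underside (tape frame -28, 0, 38 mm). The shelf above leaves no room for an upright gripper: reach in tilted 30 to 40 degrees, wrist leaning out of the open side; then draw the case out level before lifting.
- tape_back (a point): Middle of the back end of the case, 4 mm above the underside (tape frame -50, 0, 4 mm).
- tape_hook (a point): End hook: steel plate 25 mm wide, 3 mm thick, hanging from the end of the blade. The point: middle of its lower edge on the inner face (towards the case), 3 mm above the level of the case's underside; 76 mm ahead of the tape's origin when retracted, 26 mm ahead of the case's front. The blade is stiff, 25 mm wide, its underside 16.5 mm above the case's underside.
- tape_blade (a joint): How far the blade is drawn out, m: 0 retracted (start) to 0.085. A spring draws it in with 1.4 N at 0, rising to 1.7 N. It runs only while the lock is up. Released on the board, the case's weight holds it against the spring. 0.064 when the hook is on the rim and the case's back is flush with the board's plain end.
- tape_lock (a joint): Lock button travel, m: 0 up (unlocked, start), about 0.005 pressed right down, where it brakes the blade. It stays where it is left; moving it takes about 3 N.
- lock_top (a point): Middle of the top of the lock button, a black ribbed block 26 x 22 mm on top of the case, at tape frame 22, 0, 74 mm when up. Press it straight down 5 mm.
- board: Fixed wooden board, 190 mm (its x) by 150 mm (its y), 14 mm thick, lying on the desk, with a raised rim 8 mm thick along the whole +x end, standing 12.5 mm above the board's upper face. Origin: centre of the underside; x points to the robot's right and somewhat away from it (yaw -1.3 to -0.9), from the plain end to the rim.
- board_rim (a point): Top of the rim at its outer face (away from the board), middle of its length: board frame 95, 0, 26.5 mm.
- board_front (a point): Middle of the board's plain end edge, at its upper face: board frame -95, 0, 14 mm.
- shelf: Fixed low wooden desk shelf: a top board 150 mm deep (x) and 220 mm wide (y), its underside at 160 mm and top at 176 mm, on two side panels 14 mm thick, 186 mm apart inside; its open side (-x) faces the robot and its left, where the board lies. Origin: centre of its foot on the desk; x points to the robot's right and somewhat away (yaw -1.3 to -0.95).
- shelf_front (a point): Middle of the lower edge of the shelf's top board over the open side: shelf frame -75, 0, 160 mm.
- orange_pot: Bystander: round orange plant pot, 68 mm wide, 50 mm high, standing loose on top of the shelf; origin centre of its underside.
- spare_book: Bystander: pocket notebook with a green cover, 68 x 107 x 9 mm, lying loose on top of the shelf; origin centre of its underside.
- tape_roll: Bystander: roll of sticky tape (not the tape measure) lying flat on the desk, a ring 56 mm across, 19 mm high; origin centre of its underside.
- dark_pot: Bystander: small dark round pot, 51 mm wide, 34 mm high, on the desk; origin centre of its underside.
- clip: Bystander: black bulldog clip, 62 x 32 x 16 mm, lying on the desk; origin centre of its underside.

How it is judged:
By the outcome, as a careful person would: the job done as asked, in the order asked, and still so for the second after the job is handed in, with the robot touching nothing.
It also fails if it takes over 51 s, if anything falls off the work surface, if the arm or the gripper's body presses on something with over 40 N, if the wrist force passes 120 N, or if a joint passes its speed limit or range.

ROBOT

A 6-joint arm with a two-finger parallel gripper is mounted at the origin on a cart in front of the work surface, level with it; the furniture and walls round the work are solid. World frame = base frame: x ahead of the robot, y to its left, z up, the work surface at z = 0. Lengths are in mm, angles in rad, forces in N, time in s.
With the tool pointing down it reaches from about 300 to 775 mm from the base axis. Payload 14.6 kg.
Tool frame: the origin (TCP) lies at the very end of the fingers, on their centre line; the grasp point (between the pads) lies 19 mm behind it (env.grip_point_offset is the distance from the TCP to the grasp point, in mm); z points along the fingers, y is the line along which they close (so a half turn about z gives the same grasp; the last joint's range is limited). The gripper opens to 85 mm and grips with 20 to 120 N. Pads are 22 mm wide; open, the fingers measure 114 mm over their backs; the gripper's body (76 mm by 85 mm) begins 54 mm behind the grasp point. The pads swing forward as they close: fully open they stand 13 mm farther back than shut.
Start: joints at [-1.289, 0.3, 1.521, -0, 1.321, -0.067], TCP at [187.966, -516.873, 231.281] pointing down, gripper open.
Joint ranges: [-3.03, 3.03], [-0.79, 2.21], [0.23, 2.52], [-1.04, 4.18], [0, 3.07], [-2.55, 2.55]. Speed limits (rad/s): [2.22, 2.22, 2.57, 3.14, 3.14, 3.14].

INTERFACE

Orientations are given as a unit quaternion [x, y, z, w].
In Python, from bench import env gives the robot as it stands. The module is installed in compiled form; this text tells all that it offers.
- The arm moves only by the tool play_rows, never from a script. Its argument "series" is a list of rows, each a list of 3 entries, a list of its own where there are three numbers: the shift along the world's x, y, z each as a share of 30 mm, from -1 to 1, then the turn, a rotation vector about the world's x, y, z each as a share of 8 degrees, from -1 to 1, then the closure, from -1 (fully open) to 1 (shut). In form: [[[x, y, z], [wx, wy, wz], gripper], ...]. A call has 1 to 20 rows; each row shifts and turns the commanded pose from where the row before left it; what a row does not reach is not made up. A row lasts 1/8 s, in which the tool goes at most 62.5 mm and 10.7 degrees, less where a joint would pass 70% of its speed; a pose out of reach is approached as far as the arm can. A call with a number of a shift or a turn outside -1 to 1 is refused whole. A call with a gripper value outside its range is refused whole. The fingers move at their own pace and stop on an object; "newtons" is the grip in N (left out, the last holds). Time passes only in rows, so rows that do not move let the fingers close. It gives the time, the measured TCP pose, the force, the opening and the grip force at its end, in the units of the state.
- env.get_state(): the state, without advancing time (a new reading comes with each control period).
- env.snapshot(name): name is "side" or "top" or "wrist"; returns a dict with "img" (384x512x3 uint8, blue, green, red), "range_z" (384x512 float32, mm along the optical axis (not along the pixel's ray), 0 where there is no reading), "mtx" (3x3 intrinsics, pixels), "position" and "attitude" of the camera in the world; the wrist camera has in their place "tool_from_camera" (4x4, takes a point from camera to tool coordinates, whose origin is the TCP and whose axes are the flange's). Camera axes: x right, y up, looking along -z (the intrinsics and any distortion apply to the point x, -y, -z); pixel columns grow to the right and rows downward; lengths in mm; the calibration is good to about 2 mm. A picture is of the moment at which its call begins: read the wrist's pose just before it.
- env.finish_job(): hands the job in; it is judged then, once.
Trained networks look in the newest picture that a camera, given by its name, has taken for a name from the list of things; names that differ only in an ending like _2 or _b are one class to them, and where a whole thing is asked for, a point or a joint stands for the part that bears it (a point fixed in the world has none). Each returns a list of dicts, best first, with "score" (0 to 1); they miss things now and then, are a little off and sometimes report something else, mostly with a low value. They report only what shows in the picture. A call takes as long as a camera call.
- env.cut_out(camera, name): "pixels" (384x512 bool, what is visible of it).
- env.mark_of(camera, name): "centre" ([x, y, z] in mm, in world coordinates, good to about 4 mm: a listed point, or the origin of a listed thing).
The state is a dict: "clock": time; "joints": joint angles; "qvel": joint speeds; "joint_efforts": joint torques, N m; "tool_pos": TCP position; "tool_rot": TCP orientation; "force": force on the tool from outside, world axes, zero at the start; "wrist_torque": the same for the moment, N m; "grip_width": finger opening in mm; "grip_force": force on a finger pad.
Only numpy, scipy, OpenCV 4.12 (cv2) and the standard library are available. Lean on these libraries where they do the work, as an engineer would, in place of code of your own. Each camera call takes 0.05 s, during which the arm holds its last target. There are 200 camera calls.

## Working session

There is one attempt and no reset: what is moved stays moved. The work goes in short steps, Python scripts to look and compute and a tool call to move; the robot and the scene stay as the last step left them, time stands still between calls to the robot, and variables do not carry over. Pictures are saved under pics/ and viewed, at most 10 in all, crops included, and the job is handed in when it is done.

Besides the shell and the picture viewer there is one more tool, called after "Call:" as name([rows], argument=value, ...), one row to a line, values as JSON. play_rows: Moves the arm, as the interface text tells. Shift numbers are shares of 30 mm and turn numbers shares of 8 degrees, none past 1 either way. Its arguments: {"type":"object","properties":{"series":{"type":"array"},"newtons":{"type":"number"}},"required":["series"]}

```bash
mkdir -p pics; cat > h.py <<'E'
from bench import env
import numpy as np, cv2
from scipy.spatial.transform import Rotation as R
def cam(s, st=None):
    if "position" in s:
        att=np.array(s["attitude"],float)
        Rm = att if att.shape==(3,3) else R.from_quat(att).as_matrix()
        return Rm, np.array(s["position"],float)
    T=np.array(s["tool_from_camera"]); Rt=R.from_quat(st["tool_rot"]).as_matrix()
    return Rt@T[:3,:3], Rt@T[:3,3]+np.array(st["tool_pos"])
def cloud(s, st=None):
    Rm,p=cam(s,st); K=s["mtx"]; z=s["range_z"].astype(float)
    v,u=np.mgrid[:384,:512]
    P=np.stack([(u-K[0,2])/K[0,0]*z, -(v-K[1,2])/K[1,1]*z, -z],-1)
    W=P@Rm.T+p; W[z<=0]=np.nan
    return W
E
cat > a.py <<'E'
from h import *
print(env.get_state())
for c in ("side","top"):
    s=env.snapshot(c); cv2.imwrite(f"pics/{c}0.png",s["img"]); np.savez(f"{c}0.npz",**{k:v for k,v in s.items()})
    print(c,s.keys(),s["mtx"],s["position"],s["attitude"])
    for n in ["tape","tape_grip","tape_back","tape_hook","lock_top","board","board_rim","board_front","shelf","shelf_front","orange_pot","spare_book","tape_roll","dark_pot","clip"]:
        print(n,[(round(d["score"],2),np.round(d["centre"]).tolist()) for d in env.mark_of(c,n)][:3])
E
python3 a.py
```

```text
{'clock': 0.0, 'joints': array([-1.28859849e+00,  3.00462957e-01,  1.52156377e+00,  1.63113302e-05,
        1.32070492e+00, -6.65534550e-02]), 'qvel': array([-0.00020023, -0.0010871 , -0.00063628,  0.00032698,  0.00036817,
        0.00027494]), 'joint_efforts': array([-5.54166363e-04, -5.43501234e+01, -3.61795378e+01, -1.14062934e-04,
        3.98576783e-03,  5.11169667e-07]), 'tool_pos': array([ 187.90995756, -516.66206048,  230.73310625]), 'tool_rot': array([ 9.84835243e-01,  1.73491265e-01, -5.34302934e-05, -5.67037254e-04]), 'force': array([0.09303976, 0.41416035, 0.02462812]), 'wrist_torque': array([-0.02671517,  0.004214  ,  0.0341295 ]), 'grip_force': 0.0, 'grip_width': 85.3439166627327}
side dict_keys(['img', 'range_z', 'mtx', 'position', 'attitude']) [[465.62787593   0.         257.6631802 ]
 [  0.         465.62787593 193.67549244]
 [  0.           0.           1.        ]] [-396.40689625   65.31219324 1074.20205625] [-0.25723589  0.28796475  0.68857994 -0.61381078]
tape []
tape_grip []
tape_back [(0.29, [656.0, 190.0, -3.0])]
tape_hook []
lock_top []
board []
board_rim []

[... 519 characters left out ...]
78.0, 3.0])]
tape_grip [(0.55, [521.0, -252.0, 39.0])]
tape_back [(0.76, [516.0, -232.0, 4.0]), (0.4, [420.0, 200.0, -3.0])]
tape_hook [(0.19, [483.0, 123.0, 16.0])]
lock_top []
board [(0.59, [532.0, 43.0, 0.0])]
board_rim [(0.67, [581.0, -39.0, 27.0])]
board_front [(0.85, [482.0, 125.0, 18.0])]
shelf [(0.31, [485.0, 123.0, 14.0])]
shelf_front [(0.6, [520.0, -222.0, 163.0]), (0.5, [498.0, -294.0, 175.0])]
orange_pot [(0.97, [498.0, -293.0, 172.0])]
spare_book [(0.72, [581.0, -280.0, 179.0]), (0.57, [582.0, -42.0, 27.0])]
tape_roll [(0.83, [418.0, 200.0, -3.0]), (0.74, [520.0, -221.0, 162.0])]
dark_pot [(0.93, [638.0, 79.0, 0.0])]
clip [(0.69, [656.0, 186.0, 3.0]), (0.39, [639.0, 80.0, 4.0])]
```

```bash
python3 -c "
import cv2,numpy as np
a=cv2.imread('pics/side0.png');b=cv2.imread('pics/top0.png')
cv2.imwrite('pics/both0.png',cv2.resize(np.vstack([a,b]),(800,1200))[0:1200][:600] if 0 else cv2.resize(np.hstack([a,b]),(800,300)))"
```

```text
(no output)
```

View pics/top0.png

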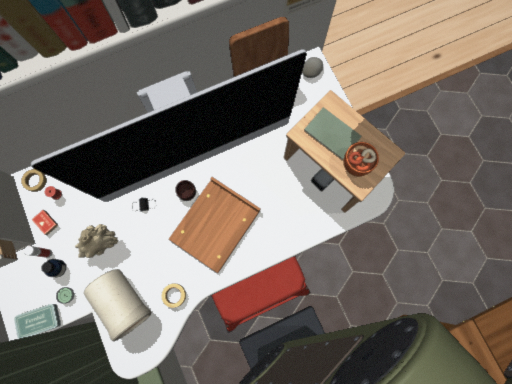

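View pics/side0.png

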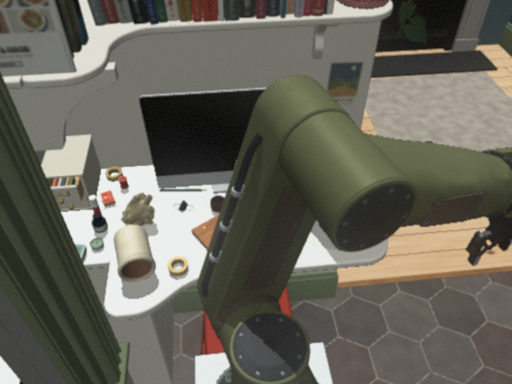

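The top view shows the board at about (215,225) with its rim end at (237,195). The tape's dark back shows at (322,179) under the shelf at (345,145). The arm blocks the right half of the side view. Next I fit the geometry from the depth.

```bash
cat > b.py <<'E'
from h import *
s=dict(np.load("top0.npz")); W=cloud(s)
def rect(m,off=0):
    P=W[m][:,:2]; r=cv2.minAreaRect(P.astype(np.float32)); return np.round(r[0],1),np.round(r[1],1),round(r[2],2),np.round(cv2.boxPoints(r),1).tolist(),round(float(np.median(W[m][:,2])),1),m.sum()
X,Y,Z=W[...,0],W[...,1],W[...,2]
near=(abs(X-532)<140)&(abs(Y-43)<150)&(np.hypot(X-639,Y-78)>40)
def big(m):
    n,l,st,_=cv2.connectedComponentsWithStats(m.astype(np.uint8)); return l==1+np.argmax(st[1:,4])
print("desk z",np.nanmedian(Z[(abs(Z)<15)&(Y>-150)&(Y<-60)&(X>450)&(X<600)]))
print("board",rect(big(near&(Z>7)&(Z<40))))
print("face",rect(big(near&(Z>7)&(Z<19.5))))
print("rim",rect(big(near&(Z>21)&(Z<32))))
sh=big((Z>160)&(Z<184)&(X>380)&(X<720)&(Y<-120)&(Y>-450))
print("shelf",rect(sh))
c=env.snapshot("top")
for n in("tape","shelf"):
  for d in env.cut_out("top",n)[:2]:
    m=d["pixels"]&(Z<80); print(n,d["score"],m.sum(), np.argwhere(m).min(0),np.argwhere(m).max(0)); 
    if n=="tape" and m.sum(): print(rect(m)); print(np.round(W[m][::6]).tolist())
E
python3 b.py
```

```text
desk z 0.5488365187338786
board (array([533.3,  42.7]), array([150. , 190.4]), 31.58, [[419.6000061035156, 84.5999984741211], [519.2999877929688, -77.5999984741211], [647.0999755859375, 0.8999999761581421], [547.4000244140625, 163.10000610351562]], 14.5, np.int64(4547))
face (array([531.7,  45.7]), array([150.2, 183.7]), 31.73, [[419.5, 84.30000305175781], [516.2000122070312, -71.9000015258789], [643.9000244140625, 7.0], [547.2999877929688, 163.3000030517578]], 14.4, np.int64(4334))
rim (array([580.6, -34.6]), array([148.2,   8.8]), 31.78, [[515.2999877929688, -69.9000015258789], [519.9000244140625, -77.4000015258789], [645.9000244140625, 0.699999988079071], [641.2999877929688, 8.100000381469727]], 26.6, np.int64(196))
shelf (array([ 549. , -292.5]), array([220.6, 151. ]), 21.54, [[418.70001220703125, -262.79998779296875], [474.20001220703125, -403.20001220703125], [679.4000244140625, -322.20001220703125], [623.9000244140625, -181.8000030517578]], 176.6, np.int64(4350))
tape 0.68 275 [169 311] [190 333]
(array([ 520. , -245.2]), array([39.8, 36.4]), 20.54, [[494.8999938964844, -235.1
[... 580 characters left out ...]
0, 34.0], [522.0, -230.0, 62.0], [515.0, -242.0, 65.0], [510.0, -257.0, 59.0], [529.0, -224.0, 35.0], [519.0, -231.0, 60.0], [513.0, -244.0, 61.0], [507.0, -258.0, 58.0], [524.0, -226.0, 41.0], [515.0, -234.0, 60.0], [508.0, -248.0, 61.0], [528.0, -225.0, 19.0], [515.0, -230.0, 56.0], [508.0, -242.0, 60.0], [504.0, -259.0, 46.0], [514.0, -230.0, 50.0], [506.0, -240.0, 62.0], [520.0, -227.0, 21.0], [509.0, -233.0, 53.0], [502.0, -244.0, 61.0], [511.0, -231.0, 40.0], [502.0, -239.0, 58.0], [509.0, -231.0, 34.0], [500.0, -239.0, 56.0], [504.0, -233.0, 39.0], [507.0, -231.0, 22.0], [497.0, -240.0, 43.0], [496.0, -237.0, 42.0]]
shelf 0.86 344 [ 91 284] [212 400]
shelf 0.16 322 [180 176] [200 195]
```

```bash
cat > plan.py <<'E'
from h import *
def goal_rot(yaw,tilt):  # tool y along tape y, z down leaning to tape +x
    u=np.array([np.cos(yaw),np.sin(yaw),0]); z=np.sin(tilt)*u-np.cos(tilt)*np.array([0,0,1]); y=np.array([-u[1],u[0],0])
    return R.from_matrix(np.stack([np.cross(y,z),y,z],1))
def turn(Rg):
    return (Rg*R.from_quat(env.get_state()["tool_rot"]).inv()).as_rotvec(degrees=True)
E
python3 - <<'E'
from plan import *
s=env.snapshot("wrist"); print(np.round(s["tool_from_camera"],3),s["mtx"])
for t in (0,20,38): print(turn(goal_rot(np.radians(-69.5),np.radians(t))))
E
```

```text
[[-1.0000e-03  9.4400e-01  3.2900e-01  8.4249e+01]
 [ 1.0000e+00  1.0000e-03  0.0000e+00 -7.9800e-01]
 [ 0.0000e+00  3.2900e-01 -9.4400e-01 -1.4247e+02]
 [ 0.0000e+00  0.0000e+00  0.0000e+00  1.0000e+00]] [[341.813152     0.         257.26525366]
 [  0.         341.813152   191.50584727]
 [  0.           0.           1.        ]]
[5.40257825e-04 1.44372172e-03 9.05157613e+01]
[-20.17816427   9.30730065  89.51123493]
[-38.24472516  17.63906328  86.87759915]
```

Call:
play_rows([
  [[0.37, 0.88, 0.1], [0, 0, 0.94], -1],
  [[0.37, 0.88, 0.1], [0, 0, 0.94], -1],
  [[0.37, 0.88, 0.1], [0, 0, 0.94], -1],
  [[0.37, 0.88, 0.1], [0, 0, 0.94], -1],
  [[0.37, 0.88, 0.1], [0, 0, 0.94], -1],
  [[0.37, 0.88, 0.1], [0, 0, 0.94], -1],
  [[0.37, 0.88, 0.1], [0, 0, 0.94], -1],
  [[0.37, 0.88, 0.1], [0, 0, 0.94], -1],
  [[0.37, 0.88, 0.1], [0, 0, 0.94], -1],
  [[0.37, 0.88, 0.1], [0, 0, 0.94], -1],
  [[0.37, 0.88, 0.1], [0, 0, 0.94], -1],
  [[0.37, 0.88, 0.1], [0, 0, 0.94], -1],
], newtons=40)

```text
clock: 3.3
tool_pos: [321.4, -199.2, 267.5]
tool_rot: [0.57, 0.821, -0.0, 0.0]
force: [0.7, -0.2, -0.2]
grip_width: 85.3
grip_force: 0.0
```

```bash
python3 - <<'E'
from plan import *
st=env.get_state(); print(st["clock"],st["tool_pos"],st["joints"])
Rg=goal_rot(np.radians(-69.5),np.radians(38)); print(turn(Rg))
u=np.array([np.cos(np.radians(-69.5)),np.sin(np.radians(-69.5)),0]); 
g=np.array([513.5,-229,38])+22*u; d=Rg.as_matrix()[:,2]; t=g+19*d; pre=t-160*d
print(g,t,pre,pre-st["tool_pos"],d)
E
```

```text
3.3 [ 321.41076401 -199.18931571  267.51860586] [-6.51751605e-01 -1.27669267e-01  1.89995214e+00  5.48585989e-06
  1.36889580e+00 -1.00894606e+00]
[-3.55832247e+01 -1.32786154e+01  2.87850863e-02]
[ 521.20456239 -249.60678816   38.        ] [ 525.30113706 -260.56357482   23.02779568] [ 490.80366617 -168.29589771  149.10951626] [ 169.39290216   30.893418   -118.4090896 ] [ 0.21560919 -0.57667298 -0.78801075]
```

Call:
play_rows([
  [[0.94, 0.25, -0.4], [-0.74, -0.277, 0], -1],
  [[0.94, 0.25, -0.5], [-0.74, -0.277, 0], -1],
  [[0.94, 0.25, -0.6], [-0.74, -0.277, 0], -1],
  [[0.94, 0.25, -0.8], [-0.74, -0.277, 0], -1],
  [[0.94, 0.25, -0.8], [-0.74, -0.277, 0], -1],
  [[0.94, 0.25, -0.8], [-0.74, -0.277, 0], -1],
  [[0, 0, 0], [0, 0, 0], -1],
])

```text
clock: 4.18
tool_pos: [490.4, -153.7, 147.7]
tool_rot: [0.54, 0.777, -0.185, 0.266]
force: [-0.7, 1.3, 0.2]
grip_width: 85.7
grip_force: 0.0
```

```bash
cat > c.py <<'E'
from plan import *
import sys
n=sys.argv[1]
st=env.get_state(); s=env.snapshot("wrist"); cv2.imwrite(f"pics/w{n}.png",s["img"])
np.savez(f"w{n}.npz",**s,pos=st["tool_pos"],rot=st["tool_rot"])
W=cloud(s,dict(tool_pos=st["tool_pos"],tool_rot=st["tool_rot"]))
print(st["clock"],st["tool_pos"],st["joints"])
for k in sys.argv[2:]:
    print(k,[(round(d["score"],2),np.round(d["centre"],1).tolist()) for d in env.mark_of("wrist",k)][:2])
m=env.cut_out("wrist","tape")
if m:
    m=m[0]["pixels"]; P=W[m]; print(m.sum(), np.nanpercentile(P,[2,50,98],axis=0).round(1)); np.save("mask.npy",m)
E
python3 c.py 1 tape tape_grip tape_back lock_top shelf_front
```

```text
4.175 [ 490.36974528 -153.72507298  147.66549683] [-0.11306383  0.22914395  1.96176995 -0.84927786  0.81710404  0.08982083]
tape [(0.61, [527.2, -277.5, 0.6])]
tape_grip [(0.89, [521.1, -249.8, 37.8]), (0.21, [495.6, -295.3, 174.5])]
tape_back [(0.65, [512.7, -231.0, 4.4])]
lock_top [(0.81, [535.7, -295.3, 74.7]), (0.74, [521.3, -253.2, 37.9])]
shelf_front [(0.63, [520.6, -224.7, 159.3])]
4623 [[ 496.4 -304.6    3.1]
 [ 519.8 -234.4   55. ]
 [ 550.3 -223.1   74. ]]
```

```bash
cat > kin.py <<'E'
from plan import *
from scipy.optimize import least_squares
L=177.6
D=[([187.91,-516.66,230.73],[0,0,-1],[-1.2886,.30046,1.52156,0,1.3207,0]),
([321.41,-199.19,267.52],[0,0,-1],[-.65175,-.12767,1.89995,0,1.3689,0]),
([490.37,-153.725,147.665],None,[-.11306,.22914,1.96177,-.84928,.8171,0])]
def fk(p,q):
    r0,a,b,c,h,L=p; s=q[1]+q[2]
    r=r0+a*np.sin(q[1])+b*np.sin(s)+c*np.cos(s); z=h+a*np.cos(q[1])+b*np.cos(s)-c*np.sin(s)
    f=np.array([np.sin(s),0,np.cos(s)]); e=np.array([np.cos(s),0,-np.sin(s)]); y=np.array([0,1,0])
    d=np.cos(q[4])*f+np.sin(q[4])*(np.cos(q[3])*e+np.sin(q[3])*y)
    Rz=R.from_euler("z",q[0]); return Rz.apply(np.array([r,0,z])+L*d), Rz.apply(d)
P=least_squares(lambda p:np.concatenate([fk(p,q)[0]-t for t,_,q in D]+[(np.array(p)-[0,400,400,0,200,177])*1e-4]),[0,400,400,0,200,177]).x
def ik(t,d,q0=(0.2,.3,1.9,-.8,.9)):
    s=least_squares(lambda q:np.concatenate([fk(P,q)[0]-t,100*(fk(P,q)[1]-d)]),q0); return s.x,s.cost
if __name__=="__main__":
    print("P",P.round(1),[np.round(fk(P,q)[0]-t,1).tolist() for t,_,q in D])
    b=np.radians(-58.4); u=np.array([np.cos(b),np.sin(b),0]); O=np.array([533.3,42.7,14])
    for tl in (0,15,30,38):
        d=goal_rot(b,np.radians(tl)).as_matrix()[:,2]
        for ox in (25,-45):
            g=O+(ox-28)*u+[0,0,38]+19*d
            q,c=ik(g,d); print(tl,ox,q.round(2),round(c,3))
    w=np.load("w1.npz"); W=cloud(w,dict(tool_pos=w["pos"],tool_rot=w["rot"])); m=np.load("mask.npy"); p=W[m]; p=p[~np.isnan(p[:,0])]
    yaw=np.radians(-69.5); u=np.array([np.cos(yaw),np.sin(yaw)]); v=np.array([-u[1],u[0]])
    o=np.array([513.5,-229]); a=(p[:,:2]-o)@u; l=(p[:,:2]-o)@v
    top=(p[:,2]>52)&(p[:,2]<66); print("top z",np.median(p[(a>15)&(a<40)&(abs(l)<12),2]),"rect",cv2.minAreaRect(p[top][:,:2].astype(np.float32)))
    for z0 in (10,20,30,40,50):
        k=abs(p[:,2]-z0)<4; k2=k&(a<12)
        if k2.sum()>10: print(z0,k.sum(),"a",np.median(a[k2&(abs(l)<12)]).round(1),"slope",np.polyfit(l[k2&(abs(l)<14)],a[k2&(abs(l)<14)],1).round(3),"l",np.percentile(l[k],[1,99]).round(1))
    for a0 in (15,25,35,45):
        k=(abs(a-a0)<4)&(p[:,2]<64); print("a",a0,k.sum(),np.percentile(l[k],[1,99]).round(1) if k.sum()>5 else "")
E
python3 kin.py
```

```text
P [ 44.5 419.7 395.3  10.9 118.  178.1] [[-35.1, -10.3, 1.3], [-22.3, -29.0, -1.1], [-0.1, -0.1, -0.1]]
0 25 [0.08 0.51 1.8  0.   0.83] 0.0
0 -45 [ 0.21  0.46  1.88 -0.    0.8 ] 0.0
15 25 [ 0.16  0.49  1.86 -0.37  0.73] 0.0
15 -45 [ 0.29  0.45  1.92 -0.38  0.74] 0.0
30 25 [ 0.23  0.49  1.9  -0.79  0.73] 0.0
30 -45 [ 0.36  0.46  1.96 -0.77  0.78] 0.0
38 25 [ 0.26  0.51  1.93 -1.    0.78] 0.0
38 -45 [ 0.4   0.48  1.97 -0.96  0.84] 0.0
top z 61.8184568260703 rect ((528.5969848632812, -273.28485107421875), (40.723915100097656, 95.4234390258789), 19.362438201904297)
10 201 a 0.9 slope [0.03  1.237] l [-17.3  17.1]
20 298 a -0.3 slope [ 0.027 -0.307] l [-19.3  20.1]
30 352 a -0.4 slope [ 0.028 -0.424] l [-20.6  19.8]
40 371 a -0.5 slope [ 0.033 -0.451] l [-20.   19.5]
50 479 a 0.1 slope [0.025 0.092] l [-21.5  19.4]
a 15 223 [-20.2  19. ]
a 25 192 [-19.3  18.3]
a 35 178 [-19.9  18.2]
a 45 173 [-22.4  18.3]
```

View pics/w1.png

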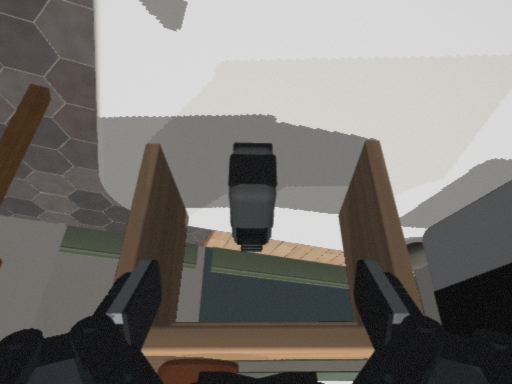

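```bash
sed -i 's/r0,a,b,c,h,L=p;/r0,a,b,c,h,L,m=p;/; s/np.array(\[r,0,z\])/np.array([r,m,z])/; s/200,177\])\*1e-4/200,177,36])*1e-4/; s/200,177\]).x/200,177,36]).x/; s/range(0)/range(0)/' kin.py
cat >> kin.py <<'E'
    Rg=goal_rot(np.radians(-70.8),np.radians(38)); dd=Rg.as_matrix()[:,2]; st=env.get_state()
    uu=np.array([np.cos(np.radians(-70.8)),np.sin(np.radians(-70.8)),0]); g=np.array([513.3,-228.9,38])+22*uu; t=g+19*dd
    print("turn",turn(Rg)/8,"shift mm",t-st["tool_pos"],"axis",dd, "along",(t-st["tool_pos"])@dd)
    for zz in(0,60): print(ik(t-100*uu+[0,0,zz],dd))
    print(ik(t,dd))
E
python3 kin.py | grep -v "^a\|^[1-5]0 [0-9]* a"
```

```text
P [ -0.  424.2 447.5  40.9 221.2 244.8  36.6] [[-0.0, -0.0, 0.0], [0.0, 0.0, -0.0], [-0.0, -0.0, -0.0]]
0 25 [ 0.02  0.52  1.73 -0.    0.89] 0.0
0 -45 [0.14 0.47 1.81 0.   0.86] 0.0
15 25 [ 0.12  0.49  1.8  -0.34  0.77] 0.0
15 -45 [ 0.25  0.45  1.86 -0.36  0.78] 0.0
30 25 [ 0.22  0.5   1.85 -0.76  0.75] 0.0
30 -45 [ 0.36  0.48  1.89 -0.74  0.81] 0.0
38 25 [ 0.27  0.53  1.87 -0.97  0.8 ] 0.0
38 -45 [ 0.41  0.51  1.9  -0.92  0.87] 0.0
top z 61.8184568260703 rect ((528.5969848632812, -273.28485107421875), (40.723915100097656, 95.4234390258789), 19.362438201904297)
turn [-0.01759216  0.02967136 -0.12852427] shift mm [  34.1122425  -105.06435944 -128.3361178 ] axis [ 0.20247052 -0.58141615 -0.78801075] along 169.12307984535107
(array([-0.13693843,  0.49125371,  1.99324021, -1.12850215,  0.65192399]), np.float64(6.481745269375233e-26))
(array([-0.13693843,  0.36080801,  1.98432745, -0.98023481,  0.72100991]), np.float64(7.994569095518437e-27))
(array([-0.31921916,  0.56012755,  1.86616862, -1.12416823,  0.57237799]), np.float64(2.893226872286165e-26))
```

```bash
python3 - <<'E'
from kin import *
st=env.get_state(); y=np.radians(-70.8); uu=np.array([np.cos(y),np.sin(y),0]); vv=np.array([-uu[1],uu[0],0])
for tl in (30,32,34,36):
  Rg=goal_rot(y,np.radians(tl)); dd=Rg.as_matrix()[:,2]; g=np.array([513.3,-228.9,36])+18*uu; t=g+19*dd
  print(tl,[ik(t+k,dd)[0].round(3)[3] for k in (0*uu,-50*uu+[0,0,3],-100*uu+[0,0,3],-100*uu+[0,0,100],-150*dd)],turn(Rg)/8,t,t-st["tool_pos"],dd)
E
```

```text
30 [np.float64(-0.809), np.float64(-0.837), np.float64(-0.857), np.float64(-0.668), np.float64(-0.619)] [ 0.9238245   0.36694982 -0.12595386] [ 522.34383279 -254.87035018   19.54551733] [  32.07406908  -99.21152264 -131.81839615] [ 0.16443332 -0.47218819 -0.8660254 ]
32 [np.float64(-0.89), np.float64(-0.913), np.float64(-0.927), np.float64(-0.726), np.float64(-0.679)] [ 0.68846695  0.28263996 -0.12663563] [ 522.5307823  -255.40719606   19.88708617] [  32.26101859  -99.74836851 -131.47682731] [ 0.17427277 -0.50044323 -0.8480481 ]
34 [np.float64(-0.971), np.float64(-0.989), np.float64(-0.995), np.float64(-0.784), np.float64(-0.741)] [ 0.45311165  0.19832359 -0.12729128] [ 522.71369765 -255.93245739   20.24828612] [  32.44393394 -100.27362984 -131.11562736] [ 0.1838999  -0.52808856 -0.82903757]
36 [np.float64(-1.052), np.float64(-1.063), np.float64(-1.061), np.float64(-0.842), np.float64(-0.804)] [ 0.21775862  0.11400072 -0.12792083] [ 522.89235597 -256.44549422   20.62867711] [  32.62259227 -100.78666668 -130.73523637] [ 0.19330296 -0.5550905  -0.80901699]
```

Call:
play_rows([
  [[0.09, -0.57, 0.36], [0.57, 0.24, -0.127], -1],
  [[0.164, -0.471, -0.769], [0, 0, 0], -1],
  [[0.164, -0.471, -0.769], [0, 0, 0], -1],
  [[0.164, -0.471, -0.769], [0, 0, 0], -1],
  [[0.164, -0.471, -0.769], [0, 0, 0], -1],
  [[0.164, -0.471, -0.769], [0, 0, 0], -1],
  [[0.164, -0.471, -0.769], [0, 0, 0], -1],
  [[0, 0, 0], [0, 0, 0], -1],
])

```text
clock: 5.52
tool_pos: [521.8, -257.7, 21.9]
tool_rot: [0.555, 0.782, -0.165, 0.23]
force: [-1.5, 0.1, 0.5]
grip_width: 85.5
grip_force: 0.0
```

```bash
python3 - <<'E'
from kin import *
st=env.get_state();print(st["joints"],st["tool_pos"]-np.array([522.6,-255.7,20.1]),turn(goal_rot(np.radians(-70.8),np.radians(33))),st["force"])
E
```

```text
[-0.3425688   0.54763922  1.84636564 -0.92189861  0.56269597  0.07524096] [-0.82519301 -1.99146937  1.79537929] [-0.02330599 -0.18158113  0.02980216] [-1.48121774  0.14113111  0.5187282 ]
```

Call:
play_rows([
  [[0, 0, 0], [0, 0, 0], 1],
  [[0, 0, 0], [0, 0, 0], 1],
  [[0, 0, 0], [0, 0, 0], 1],
  [[0, 0, 0], [0, 0, 0], 1],
  [[0, 0, 0], [0, 0, 0], 1],
  [[0, 0, 0], [0, 0, 0], 1],
], newtons=60)

```text
clock: 6.28
tool_pos: [523.0, -256.7, 23.8]
tool_rot: [0.555, 0.782, -0.165, 0.232]
force: [-2.6, 5.3, 8.4]
grip_width: 39.5
grip_force: 59.9
```

Call:
play_rows([
  [[0, 0, 0.15], [0, 0, 0], 1],
  [[-0.2, 0.6, 0], [0, 0, 0], 1],
  [[-0.33, 0.944, 0], [0, 0, 0], 1],
  [[-0.33, 0.944, 0], [0, 0, 0], 1],
  [[-0.33, 0.944, 0], [0, 0, 0], 1],
  [[-0.33, 0.944, 0.0], [0, 0, 0], 1],
  [[0, 0, 0], [0, 0, 0], 1],
])

```text
clock: 7.15
tool_pos: [476.4, -124.1, 27.0]
tool_rot: [0.554, 0.783, -0.165, 0.231]
force: [0.5, -0.7, -5.7]
grip_width: 39.3
grip_force: 61.6
```

```bash
python3 c.py 2 tape_hook tape_back lock_top; python3 - <<'E'
from kin import *
s=env.snapshot("top")
for n in ("tape","tape_hook","tape_back","lock_top"): print(n,[(round(d["score"],2),np.round(d["centre"]).tolist()) for d in env.mark_of("top",n)][:2])
cv2.imwrite("pics/t2.png",s["img"][80:280,130:430].repeat(2,0).repeat(2,1)); np.savez("t2.npz",**s)
E
```

```text
7.15 [ 476.35714529 -124.06565463   26.98567594] [-0.08098356  0.43858573  2.01947704 -0.94455604  0.66073313  0.34064098]
tape_hook []
tape_back [(0.88, [466.2, -95.2, 4.8])]
lock_top []
16924 [[ 449.  -154.9    6.4]
 [ 468.9  -99.    48.6]
 [ 493.   -90.5   65.9]]
tape [(0.87, [486.0, -144.0, 4.0])]
tape_hook [(0.43, [510.0, -221.0, 3.0])]
tape_back []
lock_top [(0.68, [476.0, -121.0, 42.0]), (0.55, [496.0, -165.0, 80.0])]
```

View pics/w2.png

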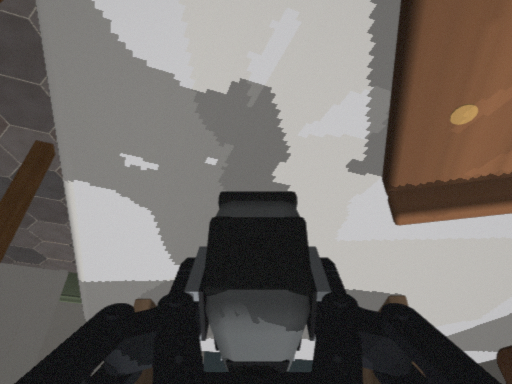

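Call:
play_rows([
  [[0, 0, 1], [0, 0, 0], 1],
  [[0, 0, 1], [0, 0, 0], 1],
  [[0.33, 0.91, 0], [0, 0, 0.26], 1],
  [[0.33, 0.91, 0], [0, 0, 0.26], 1],
  [[0.33, 0.91, 0], [0, 0, 0.26], 1],
  [[0.33, 0.91, 0], [0, 0, 0.26], 1],
  [[0.33, 0.91, 0], [0, 0, 0.26], 1],
  [[0.33, 0.9, 0], [0, 0, 0.26], 1],
  [[0, 0, 0], [0, 0, 0], 1],
  [[0, 0, 0], [0, 0, 0], 1],
])

```text
clock: 8.9
tool_pos: [536.1, 37.4, 86.9]
tool_rot: [0.467, 0.838, -0.139, 0.247]
force: [0.6, 0.0, -5.6]
grip_width: 39.1
grip_force: 63.2
```

```bash
cat > d.py <<'E'
from kin import *
import sys
n=sys.argv[1]
st=env.get_state(); print(st["clock"],st["tool_pos"],st["joints"],st["force"])
b=np.radians(-58.4); u=np.array([np.cos(b),np.sin(b)]); v=np.array([-u[1],u[0]]); O=np.array([533.3,42.7])
print("TCP in board",((st["tool_pos"][:2]-O)@u).round(1),((st["tool_pos"][:2]-O)@v).round(1),st["tool_pos"][2],"turn left",turn(goal_rot(b,np.radians(33))).round(2))
def inb(W): return np.concatenate([((W[...,:2]-O)@u)[...,None],((W[...,:2]-O)@v)[...,None],W[...,2:]],-1)
for c in ("top","wrist","side"):
    s=env.snapshot(c); np.savez(f"{c}{n}.npz",**s); cv2.imwrite(f"pics/{c}{n}.png",s["img"])
    B=inb(cloud(s,st)); np.save(f"{c}{n}B.npy",B)
    for k in ("tape","tape_hook","tape_back","lock_top","board_rim","board_front"):
        r=[(round(d["score"],2),inb(np.array(d["centre"])).round(1).tolist()) for d in env.mark_of(c,k)][:1]
        if r: print(c,k,r)
    m=env.cut_out(c,"tape")
    if m: np.save(f"{c}{n}M.npy",m[0]["pixels"])
E
python3 d.py 3
```

```text
8.9 [536.05911536  37.42561337  86.9334447 ] [ 0.23839753  0.4139821   1.84956963 -0.76569834  0.84431583  0.19755813] [ 0.57692846  0.01555598 -5.60683521]
TCP in board 5.9 -0.4 86.93344469906735 turn left [ 0.04 -0.12 -0.11]
top tape [(0.73, [24.9, 3.1, 63.8])]
top tape_hook [(0.59, [50.5, 3.7, 138.5])]
top tape_back [(0.98, [-24.4, -1.7, 65.2])]
top lock_top [(0.48, [50.7, 1.1, 137.5])]
top board_rim [(0.93, [101.0, -3.1, 26.9])]
top board_front [(0.74, [-22.3, -1.5, 66.6])]
wrist tape [(0.81, [26.8, -2.4, 63.4])]
wrist tape_back [(0.62, [-23.3, 0.0, 66.3])]
side tape [(0.89, [26.0, 1.2, 64.1])]
side tape_hook [(0.43, [102.3, -0.6, 65.7])]
side tape_back [(0.76, [-24.4, -1.2, 69.6])]
side lock_top [(0.49, [51.9, 1.0, 133.5])]
side board_rim [(0.75, [22.2, 2.8, 61.6])]
side board_front [(0.67, [-94.7, -5.8, 13.8])]
```

```bash
python3 - <<'E'
import numpy as np,cv2
for c in("top","side","wrist"):
    B=np.load(f"{c}3B.npy");M=np.load(f"{c}3M.npy");
    p=B[M&(B[...,2]>50)&(B[...,2]<150)]; p=p[(abs(p[:,1])<40)&(p[:,0]>-40)&(p[:,0]<120)]
    print(c,len(p),np.percentile(p,[1,50,99],axis=0).round(1).tolist())
    t=p[(p[:,0]>-15)&(p[:,0]<35)&(abs(p[:,1])<14)&(p[:,2]>115)&(p[:,2]<135)]
    if len(t)>20: print(" top plane z=ax+by+c",np.linalg.lstsq(np.c_[t[:,:2],np.ones(len(t))],t[:,2],rcond=None)[0].round(3),len(t))
    k=p[(abs(p[:,1])<14)&(p[:,0]<-10)&(p[:,2]>72)&(p[:,2]<112)]
    if len(k)>20: print(" back x=ay+bz+c",np.linalg.lstsq(np.c_[k[:,1],k[:,2]-90,np.ones(len(k))],k[:,0],rcond=None)[0].round(3),len(k))
    for sgn in(1,-1):
        k=p[(abs(p[:,1]-20*sgn)<5)&(p[:,0]>0)&(p[:,0]<65)&(p[:,2]>75)&(p[:,2]<115)]
        if len(k)>20: print(" side",sgn,np.linalg.lstsq(np.c_[k[:,0],k[:,2]-90,np.ones(len(k))],k[:,1],rcond=None)[0].round(3),len(k))
a=cv2.imread("pics/side3.png")[150:300,130:350]; b=cv2.imread("pics/top3.png")[130:280,130:350]
cv2.imwrite("pics/m3.png",np.vstack([cv2.resize(a,None,fx=2,fy=2),cv2.resize(b,None,fx=2,fy=2)]))
E
```

```text
top 918 [[-21.3, -20.2, 80.5], [34.4, -2.1, 124.1], [103.6, 20.0, 139.8]]
 top plane z=ax+by+c [6.00000e-03 1.00000e-02 1.25169e+02] 278
 side -1 [ 9.0000e-03  0.0000e+00 -2.0088e+01] 61Traceback (most recent call last):
  File "<stdin>", line 5, in <module>
    return _quantile_unchecked(
        a, q, axis, out, overwrite_input, method, keepdims, weights)
    return _ureduce(a,
                    func=_quantile_ureduce_func,
    ...<5 lines>...
                    overwrite_input=overwrite_input,
                    method=method)
    r = func(a, **kwargs)
    result = _quantile(arr,
                       quantiles=q,
    ...<2 lines>...
                       out=out,
                       weights=wgt)
    slices_having_nans = np.isnan(arr[-1, ...])
                                  ~~~^^^^^^^^^
IndexError: index -1 is out of bounds for axis 0 with size 0
```

Call:
play_rows([
  [[0.02, 0, -0.7], [0, 0, 0], 1],
  [[0, 0, -0.7], [0, 0, 0], 1],
  [[0, 0, -0.1], [0, 0, 0], 1],
  [[0, 0, 0], [0, 0, 0], 1],
  [[0, 0, 0], [0, 0, 0], 1],
])

```text
clock: 10.72
tool_pos: [537.4, 37.9, 43.1]
tool_rot: [0.467, 0.838, -0.138, 0.248]
force: [-0.3, 0.8, -5.6]
grip_width: 39.4
grip_force: 63.0
```

```bash
python3 d.py 4; python3 -c "
import cv2,numpy as np
a=cv2.imread('pics/side4.png')[150:300,130:350]; b=cv2.imread('pics/top4.png')[130:280,130:350]
cv2.imwrite('pics/m4.png',np.vstack([cv2.resize(a,None,fx=2,fy=2),cv2.resize(b,None,fx=2,fy=2)]))"
```

```text
10.725 [537.42655673  37.92024605  43.0556365 ] [ 0.23867446  0.49785372  1.85913323 -0.83086386  0.77740217  0.29170566] [-0.25896771  0.82683129 -5.57477172]
TCP in board 6.2 1.0 43.05563650078835 turn left [ 0.02  0.   -0.15]
top tape [(0.68, [26.7, 1.9, 20.5])]
top tape_hook [(0.51, [107.8, 1.2, 17.9])]
top tape_back [(0.74, [-25.0, 0.9, 21.8])]
top lock_top [(0.48, [50.1, 3.9, 94.4])]
top board_rim [(0.86, [97.4, -2.5, 28.5])]
top board_front [(0.79, [-96.6, 0.7, 15.4])]
wrist tape [(0.63, [28.5, 0.9, 20.4])]
wrist tape_back [(0.58, [-22.0, 1.5, 20.5])]
wrist board_rim [(0.7, [-0.7, 2.8, 54.8])]
wrist board_front [(0.72, [-94.8, 0.5, 17.1])]
side tape [(0.68, [22.8, 1.2, 18.5])]
side tape_hook [(0.48, [102.6, 1.3, 22.4])]
side tape_back [(0.92, [-18.7, 0.9, 25.2])]
side lock_top [(0.4, [55.0, -0.6, 88.6])]
side board_rim [(0.9, [95.1, 0.6, 27.7])]
side board_front [(0.84, [-96.2, -1.6, 14.9])]
```

View pics/m4.png

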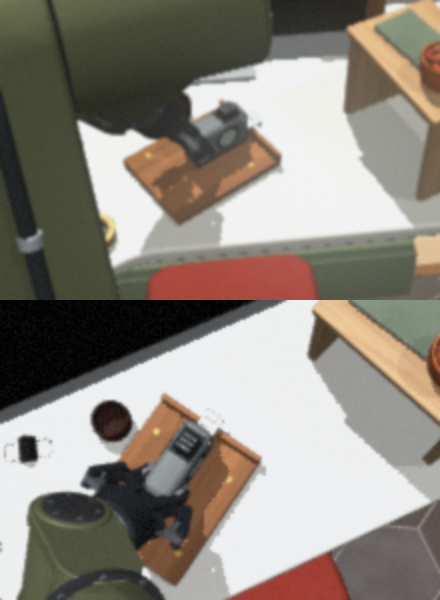

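The side view (top half) and top view (bottom half) show the case above the board with the blade and hook just outside the rim. Next I lower it the last few millimetres.

Call:
play_rows([
  [[0, 0, -0.12], [0, 0, 0], 1],
  [[0, 0, -0.03], [0, 0, 0], 1],
  [[0, 0, 0], [0, 0, 0], 1],
])

```text
clock: 12.3
tool_pos: [537.0, 37.9, 37.8]
tool_rot: [0.467, 0.838, -0.139, 0.248]
force: [-3.5, 1.8, -0.5]
grip_width: 39.5
grip_force: 63.9
```

Call:
play_rows([
  [[0, 0, -0.02], [0, 0, 0], 1],
  [[0, 0, 0], [0, 0, 0], 1],
])

```text
clock: 12.55
tool_pos: [537.0, 37.9, 37.8]
tool_rot: [0.467, 0.838, -0.139, 0.248]
force: [-8.6, 3.3, 9.2]
grip_width: 39.3
grip_force: 65.3
```

Call:
play_rows([
  [[0, 0, 0.045], [0, 0, 0], 1],
  [[-0.175, 0.284, 0], [0, 0, 0], 1],
  [[-0.21, 0.341, 0], [0, 0, 0], 1],
  [[-0.21, 0.341, 0], [0, 0, 0], 1],
  [[-0.21, 0.341, 0], [0, 0, 0], 1],
  [[-0.21, 0.341, 0], [0, 0, 0], 1],
  [[0, 0, 0], [0, 0, 0], 1],
  [[0, 0, 0], [0, 0, 0], 1],
])

```text
clock: 13.55
tool_pos: [506.7, 87.3, 38.4]
tool_rot: [0.466, 0.838, -0.139, 0.248]
force: [1.2, -2.3, -7.3]
grip_width: 39.3
grip_force: 63.0
```

```bash
python3 d.py 5
```

```text
13.55 [506.68186898  87.26152631  38.44345781] [ 0.35457215  0.48987395  1.88881603 -0.81585107  0.82267572  0.3891144 ] [ 1.23294619 -2.27893733 -7.33805691]
TCP in board -51.9 0.7 38.443457809610834 turn left [ 0.03 -0.07 -0.16]
top tape [(0.63, [-33.0, 0.9, 15.5])]
top tape_hook [(0.84, [96.1, 2.0, 12.4])]
top tape_back [(0.57, [-80.7, 2.6, 16.4])]
top lock_top [(0.57, [-6.4, 3.0, 90.1])]
top board_rim [(0.62, [96.3, -2.4, 25.8])]
top board_front [(0.6, [-95.7, -0.8, 16.5])]
wrist tape [(0.84, [-30.1, -3.5, 16.5])]
wrist tape_back [(0.57, [-79.6, 0.8, 17.5])]
wrist board_rim [(0.43, [-57.6, 1.2, 51.5])]
wrist board_front [(0.71, [-96.8, 0.9, 18.4])]
side tape [(0.63, [-35.5, 2.4, 13.5])]
side tape_hook [(0.68, [95.5, 0.5, 15.9])]
side tape_back [(0.67, [-80.0, 0.0, 17.2])]
side lock_top [(0.56, [-6.3, 1.8, 83.6])]
side board_rim [(0.83, [96.9, -1.7, 26.9])]
side board_front [(0.62, [-95.7, -2.4, 14.5])]
```

Call:
play_rows([
  [[-0.11, 0.18, 0], [0, 0, 0], 1],
  [[-0.11, 0.18, 0], [0, 0, 0], 1],
  [[0, 0, 0], [0, 0, 0], 1],
  [[0, 0, 0], [0, 0, 0], 1],
])

```text
clock: 15.25
tool_pos: [499.9, 98.1, 38.4]
tool_rot: [0.466, 0.838, -0.139, 0.248]
force: [2.2, -0.4, -5.5]
grip_width: 39.2
grip_force: 63.0
```

```bash
cat > e.py <<'E'
import numpy as np,sys
n=sys.argv[1]
for c in("wrist","top"):
    B=np.load(f"{c}{n}B.npy"); x,y,z=B[...,0],B[...,1],B[...,2]
    k=(abs(y)<13)&(z>24)&(z<62)&(x<-70)&(x>-115)
    if k.sum()>20: print(c,"back x by z",[(z0,np.median(x[k&(abs(z-z0)<4)]).round(1),int((k&(abs(z-z0)<4)).sum())) for z0 in (28,36,44,52,60)], "slope y",np.polyfit(y[k],x[k],1).round(3))
    # board plain end: along y strips, min x of points on face z~14
    f=(z>9)&(z<19)&(x<-70)&(x>-110)
    print(c,"edge",[(y0,np.percentile(x[f&(abs(y-y0)<5)],[1,3]).round(1).tolist(),int((f&(abs(y-y0)<5)).sum())) for y0 in range(-60,61,20) if (f&(abs(y-y0)<5)).sum()>5],"z",np.median(z[f]).round(1))
    e=(z<7)&(z>-5)&(x<-85)&(x>-115); print(c,"desk max x",[(y0,np.percentile(x[e&(abs(y-y0)<5)],99).round(1)) for y0 in range(-60,61,20) if (e&(abs(y-y0)<5)).sum()>5])
E
python3 d.py 6; python3 e.py 6
```

```text
15.25 [499.88769973  98.12753236  38.39035264] [ 0.38088465  0.48773984  1.89265341 -0.80922223  0.83496014  0.40757407] [ 2.18372851 -0.36577898 -5.46731123]
TCP in board -64.7 0.6 38.390352641949924 turn left [ 0.03 -0.08 -0.15]
top tape [(0.66, [-43.3, 1.8, 15.3])]
top tape_hook [(0.76, [96.2, 2.0, 12.3])]
top tape_back [(0.73, [-92.6, -0.1, 17.0])]
top lock_top [(0.44, [-19.4, 2.1, 91.3])]
top board_rim [(0.9, [96.8, -2.7, 28.1])]
top board_front [(0.54, [-195.1, -16.2, -1.7])]
wrist tape [(0.81, [-45.3, -0.8, 15.7])]
wrist tape_hook [(0.52, [-43.6, -1.6, 17.8])]
wrist tape_back [(0.63, [-96.6, -0.9, 15.7])]
wrist board_front [(0.61, [-97.1, -1.3, 18.2])]
side tape [(0.93, [-43.6, 0.2, 14.6])]
side tape_hook [(0.71, [-90.3, 1.4, 20.7])]
side tape_back [(0.87, [-92.9, 1.7, 18.8])]
side lock_top [(0.62, [-19.3, -0.7, 82.7])]
side board_rim [(0.87, [91.3, -1.9, 26.1])]
side board_front [(0.64, [-95.7, 0.4, 14.2])]
wrist back x by z [(28, np.float64(-93.6), 791), (36, np.float64(-94.4), 1012), (44, np.float64(-94.4), 1152), (52, np.float64(-94.4), 1292), (60, np.float64(-94.4), 1053)] slope y [-3.000e-03 -9.428e+01]
wrist edge [(-60, [-96.8, -96.6], 870), (-40, [-96.8, -96.5], 870), (-20, [-97.0, -96.6], 717), (0, [-97.2, -96.9], 538), (20, [-97.0, -96.7], 707), (40, [-96.8, -96.5], 869), (60, [-97.0, -96.6], 865)] z 13.6
wrist desk max x [(-60, np.float64(-94.6)), (-40, np.float64(-94.5)), (-20, np.float64(-94.4)), (0, np.float64(-94.7)), (20, np.float64(-94.8)), (40, np.float64(-94.9)), (60, np.float64(-94.9))]
top edge [(-60, [-94.2, -93.6], 45), (-40, [-89.0, -88.1], 24), (60, [-83.4, -82.6], 21)] z 14.3
top desk max x [(-60, np.float64(-95.5)), (-20, np.float64(-103.7)), (20, np.float64(-95.8))]
```

View pics/wrist6.png

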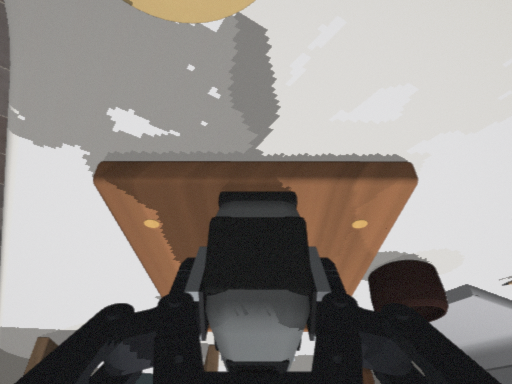

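```bash
python3 - <<'E'
import numpy as np
for n in (5,6):
    B=np.load(f"wrist{n}B.npy"); x,y,z=B[...,0],B[...,1],B[...,2]
    print([(z0,np.median(x[(abs(y)<60)&(abs(z-z0)<1)&(x<-88)&(x>-104)]).round(2)) for z0 in (3,5,7,9,11,12)])
    k=(abs(y)<60)&(x<-105)&(x>-140); print("desk",np.median(z[k]).round(2))
    k=(abs(y)>25)&(abs(y)<60)&(x<-75)&(x>-88); print("face",np.median(z[k]).round(2))
# pixel column 256 profile
for v in range(150,215,3): print(v,B[v,256].round(1))
E
```

```text
[(3, np.float64(-95.99)), (5, np.float64(-96.13)), (7, np.float64(-96.15)), (9, np.float64(-96.14)), (11, np.float64(-95.99)), (12, np.float64(-95.52))]
desk -0.03
face 77.83
[(3, np.float64(-96.15)), (5, np.float64(-96.27)), (7, np.float64(-96.27)), (9, np.float64(-96.26)), (11, np.float64(-96.11)), (12, np.float64(-95.6))]
desk 0.41
face 14.04
150 [-102.1   -0.6    0.4]
153 [-99.8  -0.6   0. ]
156 [-97.7  -0.6  -0.1]
159 [-95.5  -0.6  -0.2]
162 [-95.8  -0.6   2. ]
165 [-96.2  -0.6   4.3]
168 [-96.2  -0.6   6.1]
171 [-96.5  -0.6   8.2]
174 [-96.   -0.6   9.6]
177 [-96.1  -0.6  11.5]
180 [-94.3  -0.6  11.8]
183 [-94.9  -0.6  14. ]
186 [-93.3  -0.6  14.4]
189 [-90.7  -0.6  14.1]
192 [-91.   -0.6  16.1]
195 [-91.4  -0.6  18.1]
198 [-91.1  -0.6  19.7]
201 [-92.1  -0.5  22.1]
204 [-92.2  -0.5  23.7]
207 [-94.   -0.5  26.6]
210 [-94.   -0.5  28.2]
213 [-93.9  -0.5  29.7]
```

Call:
play_rows([
  [[-0.03, 0.0485, 0], [0, 0, 0], 1],
  [[0, 0, -0.018], [0, 0, 0], 1],
  [[0, 0, 0], [0, 0, 0], 1],
  [[0, 0, 0], [0, 0, 0], 1],
])

```text
clock: 16.95
tool_pos: [499.1, 99.5, 37.9]
tool_rot: [0.467, 0.838, -0.139, 0.248]
force: [1.9, -1.1, -5.5]
grip_width: 39.5
grip_force: 63.1
```

```bash
sed -i 's/^for c in ("top","wrist","side"):/for c in sys.argv[2:]:/; s/for k in ("tape",.*):/for k in ("tape_hook","tape_back","lock_top"):/' d.py; cat > f.py <<'E'
import numpy as np,sys
B=np.load(f"wrist{sys.argv[1]}B.npy"); x,y,z=B[...,0],B[...,1],B[...,2]
a=np.median(x[(abs(y)<60)&(abs(z-7)<3)&(x<-88)&(x>-104)]); k=(abs(y)<13)&(abs(z-46)<12)&(x<-80)&(x>-110); b=np.median(x[k])
print("board end",a.round(2),"back",b.round(2),"diff",(b-a).round(2),np.polyfit(z[k],x[k],1).round(3),np.polyfit(y[k],x[k],1).round(3))
E
python3 d.py 7 wrist; python3 f.py 7
```

```text
16.95 [499.05909585  99.47702449  37.90867298] [ 0.38419556  0.48852287  1.89308265 -0.80912548  0.83586175  0.41116979] [ 1.93294829 -1.12162138 -5.54821737]
TCP in board -66.3 0.6 37.90867297864787 turn left [ 0.04 -0.07 -0.14]
wrist tape_back [(0.95, [-94.9, -2.7, 13.9])]
wrist lock_top [(0.46, [-97.7, 0.1, 16.7])]
board end -96.11 back -95.96 diff 0.15 [ 3.0000e-03 -9.6092e+01] [-1.0000e-03 -9.5959e+01]
```

Call:
play_rows([
  [[0, 0, -0.015], [0, 0, 0], 1],
  [[0, 0, 0], [0, 0, 0], 1],
  [[0, 0, 0], [0, 0, 0], 1],
])

```text
clock: 17.58
tool_pos: [499.1, 99.5, 37.8]
tool_rot: [0.467, 0.838, -0.139, 0.248]
force: [-4.7, 0.4, 5.7]
grip_width: 39.6
grip_force: 64.3
```

Call:
play_rows([
  [[0, 0, 0.006], [0, 0, 0], 1],
  [[0, 0, 0], [0, 0, 0], -0.4],
  [[0, 0, 0], [0, 0, 0], -0.4],
  [[0, 0, 0], [0, 0, 0], -0.4],
  [[0, 0, 0], [0, 0, 0], -0.4],
], newtons=20)

```text
clock: 18.2
tool_pos: [499.1, 99.6, 37.6]
tool_rot: [0.467, 0.838, -0.139, 0.248]
force: [0.6, -0.3, -0.2]
grip_width: 59.9
grip_force: 0.0
```

```bash
python3 d.py 8 wrist top; python3 f.py 8
```

```text
18.2 [499.07901395  99.56461048  37.59345719] [ 0.38428445  0.48915318  1.8930764  -0.80945686  0.83526598  0.41171211] [ 0.6268537  -0.25014966 -0.16814816]
TCP in board -66.4 0.6 37.59345718859416 turn left [ 0.03 -0.07 -0.15]
wrist tape_back [(0.56, [-96.4, 1.3, 18.2])]
wrist lock_top [(0.31, [-75.3, 1.4, 51.3])]
top tape_hook [(0.68, [99.0, 1.3, 13.9])]
top tape_back [(0.7, [-97.1, 1.7, 15.1])]
top lock_top [(0.5, [-23.2, 4.9, 89.7])]
board end -96.13 back -96.11 diff 0.02 [ -0.    -96.095] [-1.0000e-03 -9.6095e+01]
```

Call:
play_rows([
  [[-0.12, 0.19, 0.35], [0, 0, 0], -0.4],
  [[-0.238, 0.387, 0.7], [0, 0, 0], -0.4],
  [[-0.238, 0.387, 0.7], [0, 0, 0], -0.4],
  [[-0.238, 0.387, 0.7], [0, 0, 0], -0.4],
  [[-0.2, 0.33, 0.6], [0, 0, 0], 1],
  [[0, 0, 0], [0.7, 0.432, 0], 1],
  [[0.34, -0.553, 0], [0.7, 0.432, 0], 1],
  [[0.34, -0.553, 0], [0.7, 0.432, 0], 1],
  [[0.34, -0.553, 0], [0.7, 0.432, 0], 1],
  [[0.34, -0.553, 0], [0.7, 0.432, 0], 1],
  [[0.34, -0.553, 0], [0, 0, 0], 1],
  [[0, 0, 0], [0, 0, 0], 1],
  [[0, 0, 0], [0, 0, 0], 1],
])

```text
clock: 20.32
tool_pos: [518.6, 67.8, 129.1]
tool_rot: [0.486, 0.874, -0.001, 0.001]
force: [-0.3, 0.5, -0.6]
grip_width: 0.1
grip_force: 0.0
```

```bash
python3 d.py 9 wrist side top; python3 - <<'E'
from kin import *
print(turn(goal_rot(np.radians(-58.4),0)))
for c in("wrist","side","top"):
    B=np.load(f"{c}9B.npy");x,y,z=B[...,0],B[...,1],B[...,2]
    k=(z>82)&(z<94)&(abs(y)<16)&(x>-45)&(x<0)
    if k.sum()>10: print(c,k.sum(),np.percentile(B[k],[3,50,97],axis=0).round(1).tolist())
E
```

```text
20.325 [518.55078556  67.8196427  129.09844382] [ 0.06124014  0.35005511  1.70830383 -0.00297698  1.08301223 -0.49306902] [-0.34331713  0.47621661 -0.62620143]
TCP in board -29.1 0.6 129.09844381550974 turn left [-27.92 -17.33  -0.22]
wrist tape_back [(0.67, [-93.0, 2.0, 19.2])]
wrist lock_top [(0.71, [-26.6, 1.3, 90.1])]
side tape_hook [(0.62, [94.7, -1.7, 16.6])]
side tape_back [(0.65, [-91.6, -0.5, 16.5])]
side lock_top [(0.41, [-20.4, -0.1, 84.4])]
top tape_hook [(0.79, [98.6, 2.6, 15.0])]
[ 0.08950764  0.01241917 -0.17598098]
wrist 1254 [[-36.6, -9.7, 83.5], [-27.8, 0.5, 87.6], [-17.1, 10.7, 89.3]]
side 58 [[-36.3, -11.6, 82.8], [-24.2, -2.5, 87.3], [-12.0, 11.7, 90.9]]
```

View pics/wrist9.png

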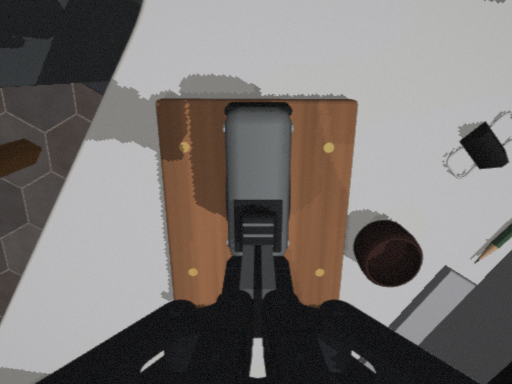

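Call:
play_rows([
  [[0.09, -0.15, 0], [0, 0, 0], 1],
  [[0, 0, -0.5], [0, 0, 0], 1],
  [[0, 0, -0.5], [0, 0, 0], 1],
  [[0, 0, -0.25], [0, 0, 0], 1],
  [[0, 0, 0], [0, 0, 0], 1],
  [[0, 0, 0], [0, 0, 0], 1],
])

```text
clock: 21.82
tool_pos: [521.9, 62.6, 91.9]
tool_rot: [0.486, 0.874, -0.0, 0.001]
force: [0.4, 1.4, -0.0]
grip_width: -0.1
grip_force: 0.0
```

Call:
play_rows([
  [[0, 0, -0.08], [0, 0, 0], 1],
  [[0, 0, -0.04], [0, 0, 0], 1],
  [[0, 0, -0.04], [0, 0, 0], 1],
  [[0, 0, -0.02], [0, 0, 0], 1],
  [[0, 0, 0], [0, 0, 0], 1],
])

```text
clock: 22.45
tool_pos: [521.8, 62.5, 86.2]
tool_rot: [0.486, 0.874, -0.001, 0.001]
force: [-0.8, -0.3, 2.1]
grip_width: -0.1
grip_force: 1.0
```

Contact; the button is moving. I keep pressing.

Call:
play_rows([
  [[0, 0, -0.04], [0, 0, 0], 1],
  [[0, 0, -0.03], [0, 0, 0], 1],
  [[0, 0, -0.02], [0, 0, 0], 1],
  [[0, 0, 0], [0, 0, 0], 1],
])

```text
clock: 22.95
tool_pos: [521.7, 62.5, 83.4]
tool_rot: [0.486, 0.874, -0.001, 0.001]
force: [0.3, 0.7, 0.4]
grip_width: -0.1
grip_force: 0.6
```

Call:
play_rows([
  [[0, 0, -0.015], [0, 0, 0], 1],
  [[0, 0, 0], [0, 0, 0], 1],
])

```text
clock: 23.2
tool_pos: [521.8, 62.5, 83.1]
tool_rot: [0.487, 0.874, -0.001, 0.001]
force: [-0.6, 0.3, 1.9]
grip_width: 0.1
grip_force: 1.1
```

Call:
play_rows([
  [[0, 0, -0.02], [0, 0, 0], 1],
  [[0, 0, -0.01], [0, 0, 0], 1],
  [[0, 0, 0], [0, 0, 0], 1],
])

```text
clock: 23.58
tool_pos: [521.8, 62.5, 82.7]
tool_rot: [0.486, 0.874, -0.0, 0.001]
force: [-3.6, 0.4, 9.9]
grip_width: 0.0
grip_force: 4.9
```

Call:
play_rows([
  [[0, 0, 0.2], [0, 0, 0], 1],
  [[0, 0, 0.6], [0, 0, 0], 1],
  [[0, 0, 1], [0, 0, 0], 1],
  [[-0.3, 0.48, 1], [0, 0, 0], 1],
  [[-0.3, 0.48, 0.6], [0, 0, 0], 1],
  [[-0.3, 0.48, 0.0], [0, 0, 0], 1],
  [[0, 0, 0], [0, 0, 0], 1],
  [[0, 0, 0], [0, 0, 0], 1],
])

```text
clock: 24.58
tool_pos: [494.5, 105.6, 183.2]
tool_rot: [0.486, 0.874, -0.001, -0.0]
force: [-0.2, 0.1, -0.5]
grip_width: -0.3
grip_force: 0.0
```

```bash
python3 d.py 10 wrist side top; python3 f.py 10; python3 - <<'E'
import numpy as np,cv2
for c in("wrist","side","top"):
    B=np.load(f"{c}10B.npy");x,y,z=B[...,0],B[...,1],B[...,2]
    for nm,k in (("lock",(z>78)&(z<94)&(abs(y)<16)&(x>-45)&(x<0)),("top",(z>70)&(z<79)&(abs(y)<18)&(x>-90)&(x<-42)),("hook",(z>26)&(z<60)&(abs(y)<14)&(x>80)&(x<115)),("rim",(z>20)&(z<32)&(abs(y)<60)&(abs(y)>25)&(x>80)&(x<115))):
        if k.sum()>10: print(c,nm,k.sum(),np.percentile(B[k],[3,50,97],axis=0).round(1).tolist())
b=cv2.imread("pics/wrist10.png"); t=cv2.imread("pics/top10.png")[130:280,130:350]
cv2.imwrite("pics/m10.png",np.vstack([b,cv2.resize(t,(512,214*512//512+0))])[:600])
E
```

```text
24.575 [494.52030834 105.58381842 183.2108689 ] [ 0.13871838  0.24886462  1.7028109  -0.0018017   1.19130611 -0.41555291] [-0.21868017  0.0570688  -0.49699155]
TCP in board -73.9 -0.1 183.2108688976991 turn left [-27.97 -17.4   -0.16]
wrist tape_back [(0.78, [-96.4, 1.0, 20.7])]
wrist lock_top [(0.68, [-26.4, 0.0, 86.9])]
side tape_hook [(0.62, [95.2, -1.5, 16.8])]
side tape_back [(0.77, [-92.5, 1.3, 16.4])]
side lock_top [(0.43, [271.6, -204.9, 173.2])]
top tape_hook [(0.88, [94.7, -0.3, 12.5])]
top tape_back [(0.55, [219.1, -147.3, 159.2])]
top lock_top [(0.52, [-23.0, 3.5, 85.9])]
board end -96.14 back -96.11 diff 0.03 [ 2.0000e-03 -9.6184e+01] [-4.0000e-03 -9.6099e+01]
wrist lock 265 [[-37.0, -9.7, 78.2], [-34.3, 0.7, 82.0], [-30.9, 11.1, 84.2]]
wrist top 2615 [[-88.8, -16.7, 72.8], [-67.3, -0.1, 75.5], [-43.7, 16.8, 76.9]]
side lock 15 [[-40.3, -15.2, 78.1], [-28.0, -10.3, 79.7], [-10.8, -2.7, 82.9]]
side top 142 [[-88.6, -17.2, 71.1], [-68.8, -3.3, 74.6], [-44.4, 14.8, 78.1]]
side rim 26 [[84.4, -59.0, 20.2], [88.0, -43.2, 26.0], [94.0, -28.6, 29.8]]
top lock 86 [[-27.4, -12.6, 78.3], [-16.4, -1.2, 82.6], [-5.7, 13.7, 86.1]]
top hook 71 [[80.6, -11.0, 28.7], [89.3, 1.5, 34.3], [96.9, 12.6, 37.6]]
top rim 96 [[86.6, -57.7, 21.1], [90.1, -25.9, 26.6], [94.5, 56.9, 30.3]]
```

View pics/m10.png

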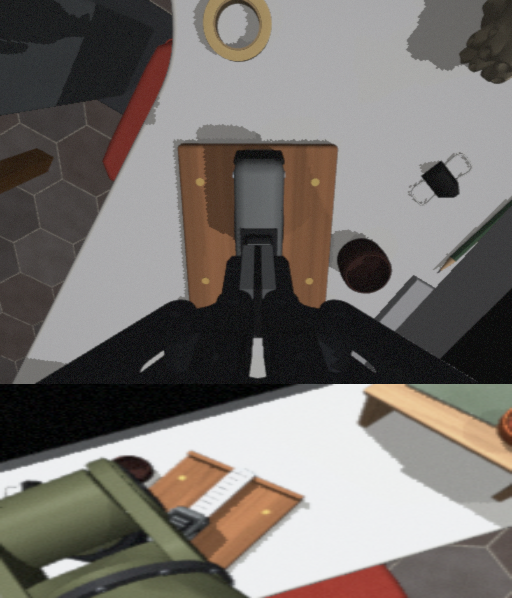

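The wrist view (top) shows the case back, around (258,152), level with the board's plain end. The top view shows the blade drawn out to the rim at about (245,472). The measured button top has dropped about 5 mm, from 88 to 83, so I'm handing it in.

```bash
python3 -c "
from bench import env
print(env.finish_job())"
```

```text
the job is handed in; nothing more can be done
None
```

The tape measure is standing on the board with its hook over the rim, its back within about 0.1 mm of flush with the plain end, and the lock pressed down about 5 mm. I handed it in at about 25 s; no verdict came back.

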